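# Point out the next sintering die and its nest for the recording

### The job

Record a loading instruction for the sintering press: press the wide button on the blue console to start the recording, then point at the collared graphite die in the tray, with the fingertips 1 to 4 cm straight above the middle of its top, and keep still there for two seconds. Then point in the same way at the empty nest of the steel loading plate, keep still for two seconds and finish still pointing there. Do not touch the dies, the stubs, the tray or the plate, and leave the console's small button and dial alone.

Things in the scene. Friction and masses are not known exactly. Their poses are not given: they have to be found in the camera images.
- record (a joint): the wide round push button (cap 40 mm across, black, on a grey housing) on the console: travel in m, 0 = up, 0.006 = fully down; springs back up; about 5 N holds it fully down; counts as pressed beyond 0.004
- record_top (a point): centre of the top face of the wide button's cap (moves down with it); pressed straight down
- aux (a joint): the small round push button (cap 18 mm across) on the same console, 90 mm from the wide one, to be left alone: travel in m, 0 = up, 0.004 = fully down
- dial (a joint): the rotary dial (32 mm across, bar grip) on the same console, beside the small button and about 140 mm from the wide one, to be left alone: angle in rad
- tray: low open aluminium tray, 100 x 220 x 18 mm, floor and walls 4 mm thick, lying flat; origin at the centre of its underside; its y axis is its long side. Three upright graphite dies stand in it in a row 70 mm apart, in any order
- collared_die: the die to point at: upright dark graphite cylinder 32 mm in diameter and 60 mm tall with a collar 50 mm in diameter round its middle (26 to 38 mm up); loose; origin at the centre of its underside
- collared_top (a point): centre of the collared die's top face (60 mm above its underside); z up
- short_die: bystander in the tray: plain upright graphite cylinder 36 mm in diameter, 36 mm tall; loose; origin at the centre of its underside
- slim_die: bystander in the tray: plain upright graphite cylinder 26 mm in diameter, 75 mm tall; loose; origin at the centre of its underside
- plate: steel loading plate, 90 x 220 x 22 mm, lying flat, with three round nests (37 mm in diameter, 12 mm deep) in a row 70 mm apart along its y axis; two hold a stub, one is empty; origin at the centre of its underside
- stub1: bystander: plain graphite cylinder 31 mm in diameter, 42 mm tall, standing loose in one nest so that 30 mm show; origin at the centre of its underside
- stub2: bystander: the same as stub1, in another nest
- empty_nest: the empty nest: this point is the centre of its mouth, level with the plate's top face (22 mm above the work surface); z up
There are look-alikes about, which are no part of the job. Leave any brown or pink look-alike of the collared_die alone.

How it is judged (in metres and radians):
On the way, in this order (a step that is already met when the one before it is completed fails the run):
1. the wide button is pressed (value of joint record above 0.004 m), for 0.05 s.
2. the fingertips point at the collared die from just above its top and dwell there (horizontal distance between the grasp point and collared_top below 0.02 m and z of the grasp point in the frame of collared_top between 0.015 and 0.075 m and value of joint record below 0.002 m), for 1.5 s.
3. the fingertips point at the empty nest from just above it and dwell there (horizontal distance between the grasp point and empty_nest below 0.02 m and z of the grasp point in the frame of empty_nest between 0.015 and 0.075 m), for 1.5 s.
At the end, for the whole second after the job is handed in: The grasp point between the fingers is within 20 mm sideways of the empty nest's centre and 15 to 75 mm above the plate's top (fingertips just above it), staying so; both buttons are up; every die and stub stands within 6 mm of where it began, upright and at rest (all of step 3 and value of joint each of record, aux below 0.002 m and distance of each of collared_die, short_die, slim_die, stub1, stub2 from where it was at the start of the episode below 0.006 m and angle between each of collared_die, short_die, slim_die, stub1, stub2's own z axis and vertical below 0.1 rad and linear speed of each of collared_die, short_die, slim_die, stub1, stub2 below 0.02 m/s); the robot touches nothing.
It fails at once if a die, a stub, the tray or the loading plate is touched (contact force between any of the fingers, the arm and collared_die above 0.3 N or contact force between any of the fingers, the arm and short_die above 0.3 N or contact force between any of the fingers, the arm and slim_die above 0.3 N or contact force between any of the fingers, the arm and stub1 above 0.3 N or contact force between any of the fingers, the arm and stub2 above 0.3 N or contact force between any of the fingers, the arm and tray above 0.3 N or contact force between any of the fingers, the arm and plate above 0.3 N).
It fails at once if a die or stub is moved, lifted or tipped (distance of any of collared_die, short_die, slim_die, stub1, stub2 from where it was at the start of the episode above 0.008 m or angle between any of collared_die, short_die, slim_die, stub1, stub2's own z axis and vertical above 0.15 rad).
It fails at once if the small button is pressed (value of joint aux above 0.002 m).
It fails at once if the dial is turned (value of joint dial above 0.2 rad or value of joint dial below -0.2 rad).
It also fails if it takes over 51 s, if anything falls off the work surface, if the arm or the gripper's body presses on something with over 40 N, if the wrist force passes 120 N, or if a joint passes its speed limit or range.

### The arm

A 6-joint arm with a two-finger parallel gripper is mounted at the origin on the work surface. World frame = base frame: x ahead of the robot, y to its left, z up, the work surface at z = 0. Lengths are in mm, angles in rad, forces in N, time in s.
With the tool pointing down it reaches from about 400 to 825 mm from the base axis. Payload 7 kg.
Tool frame: the origin (TCP) lies at the very end of the fingers, on their centre line; the grasp point (between the pads) lies 19 mm behind it; z points along the fingers, y is the line along which they close (so a half turn about z gives the same grasp; the last joint's range is limited). The gripper opens to 88 mm and grips with 3 to 60 N. Pads are 19 mm wide; open, the fingers measure 130 mm over their backs; the gripper's body (78 mm by 193 mm) begins 47 mm behind the grasp point.
Start: joints at [-0.991, 0.359, 0.012, 0, -1.224, -0.288], TCP at [194.155, -646.451, 226.561] pointing down, gripper open.
Joint ranges: [-3.07, 3.07], [-1.43, 2.12], [-1.02, 1.25], [-3.03, 1.67], [-3.05, -0], [-3.03, 3.03]. Speed limits (rad/s): [2.39, 2.39, 3.01, 3.14, 3.14, 3.14].

### API

Orientations are given as a unit quaternion [x, y, z, w].
In Python, from plant import bot gives the robot as it stands. Calls block until the motion is done:
- bot.move_ptp(position, orientation): joint-space move of the TCP to a pose.
- bot.line_to(position, velocity=150, ori=None): straight line of the TCP; ori=None keeps the orientation; velocity is the mean speed in mm/s.
- bot.move_joints(angles): joint-space move.
- bot.move_gripper(opening, force=None): finger opening in mm; force is the grip in N (None keeps the last); returns when the fingers have stopped.
- bot.pause(seconds).
- bot.solve_ik(position, orientation): joint angles nearest the present ones, or None.
- bot.read_state(): the state.
- bot.camera(name): name is "side" or "top"; returns the picture (400x640x3 uint8, red, green, blue); there is no depth.
- bot.get_calibration(name): a dict with "fx", "fy", "cx", "cy" (pixels), "view" (4x4, takes a point from world to camera coordinates). Camera axes: x right, y up, looking along -z (the intrinsics and any distortion apply to the point x, -y, -z); pixel columns grow to the right and rows downward; lengths in mm; the calibration is good to about 2 mm. A picture is of the moment at which its call begins. get_calibration takes no time and is no camera call.
A pose or a line that the arm cannot do raises bot.Unreachable and nothing moves.
- bot.close_job(): hands the job in; it is judged then, once.
The state is a dict: "t": time; "joint_pos": joint angles; "qvel": joint speeds; "tau": joint torques, N m; "tcp_pos": TCP position; "eef_rot": TCP orientation; "contact_force": force on the tool from outside, world axes, zero at the start; "moment": the same for the moment, N m; "width": finger opening in mm; "finger_force": force on a finger pad.
Only numpy, scipy, OpenCV 4.12 (cv2) and the standard library are available. Lean on these libraries where they do the work, as an engineer would, in place of code of your own. Each camera call takes 0.05 s, during which the arm holds its last target. There are 200 camera calls.

## Working session

There is one attempt and no reset: what is moved stays moved. The work goes in short steps, each a Python script; the robot and the scene stay as the last script left them, time stands still between calls to the robot, and variables do not carry over. Pictures are saved under pics/ and viewed, at most 10 in all, crops included, and the job is handed in when it is done.

```bash
mkdir -p pics
python3 - <<'E'
from plant import bot
import cv2
for n in("top","side"):
    im=bot.camera(n); cv2.imwrite(f"pics/{n}0.png",im[:,:,::-1]); c=bot.get_calibration(n); print({k:(v if k!='view' else [[round(float(x),4) for x in r] for r in v]) for k,v in c.items()})
s=bot.read_state();print(s['t'],s['eef_rot'],s['width'])
E
```

```text
{'fx': 511.43868863973614, 'fy': 511.43868863973614, 'cx': 316.25225323586017, 'cy': 202.51875749331907, 'view': [[-0.0, -0.9999, 0.0114, -1.0597], [0.9908, 0.0015, 0.135, -511.1282], [-0.135, 0.0113, 0.9908, -1382.1366], [0.0, 0.0, 0.0, 1.0]]}
{'fx': 454.3510777155783, 'fy': 454.3510777155783, 'cx': 322.6706075250831, 'cy': 198.34895338156184, 'view': [[-0.97, -0.2426, -0.0135, 502.7018], [0.1536, -0.6555, 0.7394, -133.0828], [-0.1882, 0.7152, 0.6731, -959.9764], [0.0, 0.0, 0.0, 1.0]]}
0.1 [-1.45333482e-01  9.89382442e-01  7.27538809e-04 -1.81003683e-04] 87.56950403662863
```

View pics/top0.png

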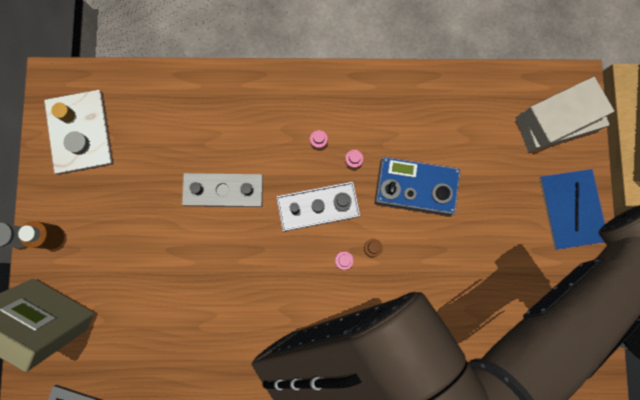

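View pics/side0.png

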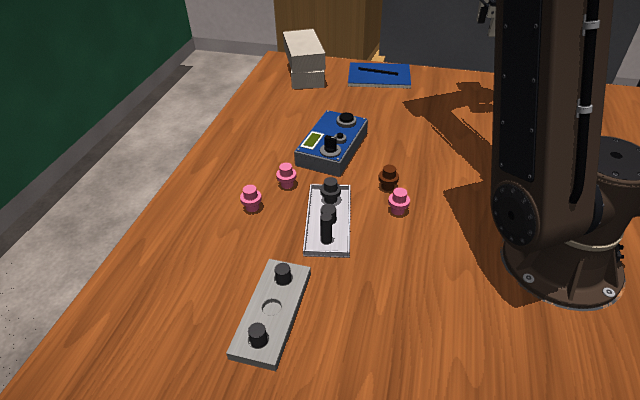

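Run:
```python
import cv2,numpy as np
t=cv2.imread("pics/top0.png")[145:240,170:470]; s=cv2.imread("pics/side0.png")[100:380,220:380]
cv2.imwrite("pics/a.png",cv2.resize(t,(780,247),interpolation=2).copy())
a=cv2.resize(t[:,:],None,fx=2.6,fy=2.6,interpolation=2)
b1=cv2.resize(s[0:150,70:155],None,fx=3.6,fy=3.6,interpolation=2)[:345]
im=np.zeros((600,800,3),np.uint8); im[:247,:780]=a
b=cv2.resize(s[80-80:90],None,fx=3,fy=3,interpolation=2)
h=s[75:160,70:140]; h=cv2.resize(h,None,fx=4,fy=4,interpolation=2); im[250:250+h.shape[0],:h.shape[1]]=h
n=s[155:275,0:100]; n=cv2.resize(n,None,fx=2.8,fy=2.8,interpolation=2); im[250:250+n.shape[0],290:290+n.shape[1]]=n
c=s[0:70,70:150]; c=cv2.resize(c,None,fx=2.7,fy=2.7,interpolation=2); im[250:250+c.shape[0],580:580+c.shape[1]]=c
cv2.imwrite("pics/crop.png",im)
```

```text
(no output)
```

View pics/crop.png

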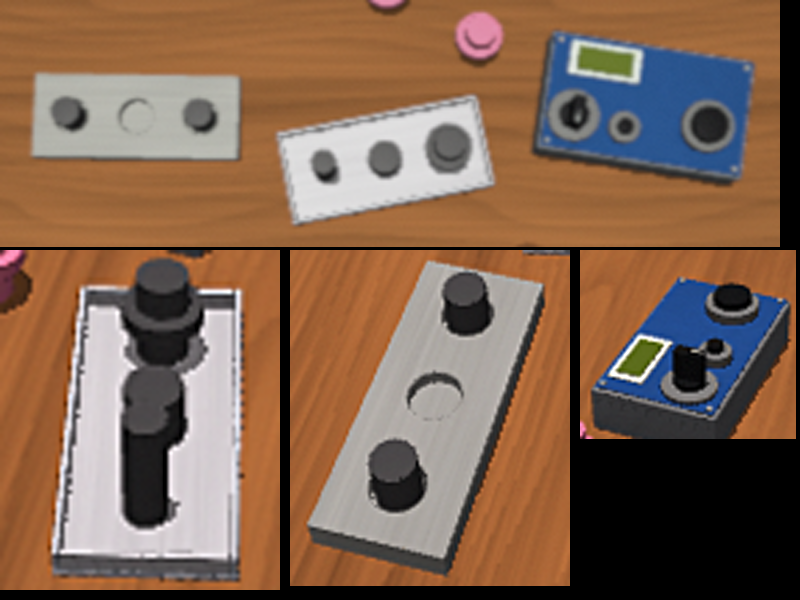

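```bash
cat > h.py <<'E'
import numpy as np
from scipy.optimize import least_squares
from plant import bot
def proj(n,p):
    c=bot.get_calibration(n); q=(np.array(c['view'])@np.append(p,1))[:3]
    return np.array([c['cx']+c['fx']*q[0]/-q[2], c['cy']-c['fy']*q[1]/-q[2]])
def tri(t,s):
    r=least_squares(lambda p:np.r_[proj('top',p)-t,proj('side',p)-s],[500,0,50]); return r.x,r.fun
def onplane(n,px,z):
    r=least_squares(lambda p:proj(n,np.append(p,z))-px,[500,0]); return r.x
E
python3 - <<'E'
from h import *
np.set_printoptions(precision=1,suppress=True)
P=dict(die=((342.5,199.9),(330.2,180.8)),nest=((222.2,189.3),(271.5,307)),btn=((443.1,193.2),(346.9,116.3)))
for k,(t,s) in P.items(): print(k,*tri(t,s))
for z in (60,64,68): print(z,onplane('top',P['die'][0],z),onplane('side',P['die'][1],z))
print(22,onplane('top',P['nest'][0],22),onplane('side',P['nest'][1],22))
for z in (50,60,70): print(z,onplane('top',P['btn'][0],z),onplane('side',P['btn'][1],z))
f=lambda x,y:(170+(x+.5)/2.6-.5,145+(y+.5)/2.6-.5)
print('aux,dial',onplane('top',f(625,126),58),onplane('top',f(574,115),55))
print('stubs',onplane('top',f(68,113),52),onplane('top',f(200,115),52))
E
```

```text
die [515.8 -71.4  64.8] [-0.1 -0.6  0.5  0.1]
nest [551.6 263.1  19.6] [-0.1 -0.5  0.3  0.1]
btn [ 533.1 -344.3   71.1] [-0.  -0.3  0.4  0.1]
60 [515.  -71.9] [518.3 -77.1]
64 [514.4 -71.6] [517.2 -72.4]
68 [513.9 -71.4] [516.1 -67.8]
22 [549.8 262.4] [551.6 264.7]
50 [ 535.5 -350. ] [ 540.6 -377.5]
60 [ 533.9 -347.3] [ 537.5 -361.9]
70 [ 532.4 -344.7] [ 534.5 -346.2]
aux,dial [ 534.2 -257.2] [ 546.3 -204.1]
stubs [548.  329.3] [546.1 190.4]
```

Run:
```python
from h import *
Q=[-.145333,.989382,0,0]
Q=list(np.array(Q)/np.linalg.norm(Q))
bot.move_gripper(0)
B=[533,-344.5]
bot.move_ptp(B+[140],Q); bot.line_to(B+[82])
bot.pause(.2); s=bot.read_state(); f0=s['contact_force'][2]; print(s['t'],s['width'],s['tcp_pos'],f0)
z=80; log=[]
while z>58:
    bot.line_to(B+[z],velocity=30); s=bot.read_state(); f=s['contact_force'][2]-f0; log.append((z,round(s['tcp_pos'][2],1),round(f,1)))
    if f>7: break
    z-=1
bot.pause(.2); print(log, bot.read_state()['contact_force'][2]-f0)
import cv2; cv2.imwrite("pics/press.png",cv2.resize(bot.camera("side")[60:200,220:420,::-1],None,fx=3,fy=3,interpolation=2))
print(bot.read_state()['t'])
```

```text
3.95 0.23452757125188475 [ 533.74449093 -344.8991301    83.32840387] 0.14998310721937858
[(80, np.float64(80.2), np.float64(0.2)), (79, np.float64(78.9), np.float64(-0.7)), (78, np.float64(77.9), np.float64(0.8)), (77, np.float64(76.9), np.float64(-0.8)), (76, np.float64(75.9), np.float64(-0.6)), (75, np.float64(74.9), np.float64(-0.3)), (74, np.float64(73.9), np.float64(0.3)), (73, np.float64(73.1), np.float64(1.4)), (72, np.float64(72.1), np.float64(1.6)), (71, np.float64(71.1), np.float64(3.6)), (70, np.float64(70.1), np.float64(3.1)), (69, np.float64(69.1), np.float64(3.7)), (68, np.float64(68.1), np.float64(4.9)), (67, np.float64(67.5), np.float64(6.6)), (66, np.float64(67.4), np.float64(12.9))] 13.069955134771865
7.95
```

View pics/press.png

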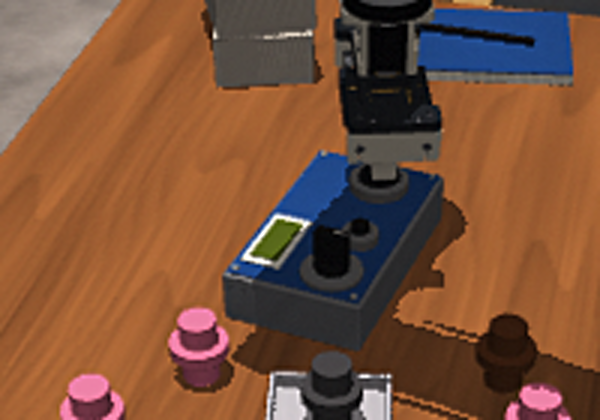

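The fingers sit on the wide button's cap (about (380,170) in the crop), and the force shows it bottomed at 67.4 mm. Next I point at the die.

Run:
```python
from h import *
import cv2
Q=np.array([-.145333,.989382,0,0]);Q=list(Q/np.linalg.norm(Q))
D=[515.8,-71.7]
bot.line_to([533,-344.5,170],velocity=100)
bot.line_to(D+[170],velocity=200); bot.line_to(D+[90],velocity=60)
bot.pause(.3); s=bot.read_state(); print(s['t'],s['tcp_pos'],s['contact_force'])
S=bot.camera("side")[100:260,230:430,::-1]; T=bot.camera("top")[130:250,250:450,::-1]
a=cv2.resize(S,None,fx=2,fy=2,interpolation=2);b=cv2.resize(T,None,fx=2,fy=2,interpolation=2)
cv2.imwrite("pics/die.png",np.hstack([a,cv2.copyMakeBorder(b,0,80,0,0,0)]))
bot.pause(2.1); s=bot.read_state(); print(s['t'],s['tcp_pos'])
```

```text
12.4417 [515.89339247 -71.70573319  90.1688819 ] [ 0.39374937 -0.00652115 -0.59361029]
14.6417 [515.8095738  -71.69994563  90.00632223]
```

View pics/die.png

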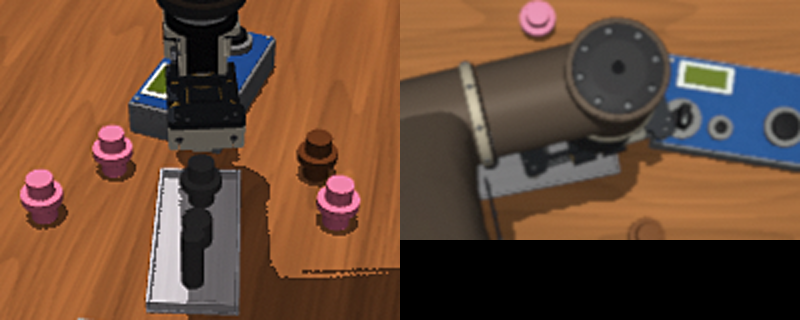

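The side view shows the closed fingertips just over the collared die (about (203,155) in the crop), with nothing disturbed. Next is the nest.

Run:
```python
from h import *
import cv2
Q=np.array([-.145333,.989382,0,0]);Q=list(Q/np.linalg.norm(Q))
N=[550,262.5]
bot.line_to([515.8,-71.7,170],velocity=80)
bot.line_to(N+[170],velocity=200); bot.line_to(N+[57],velocity=60)
bot.pause(.3); s=bot.read_state(); print(s['t'],s['tcp_pos'],s['contact_force'])
S=bot.camera("side")[160:380,200:400,::-1]
cv2.imwrite("pics/nest.png",cv2.resize(S,None,fx=2.7,fy=2.7,interpolation=2))
bot.pause(2.2); s=bot.read_state(); print(s['t'],s['tcp_pos'])
```

```text
19.9583 [550.03744005 262.51614217  57.0996916 ] [0.81293042 0.69884239 0.11272003]
22.2083 [549.99994106 262.49826946  56.99593985]
```

View pics/nest.png

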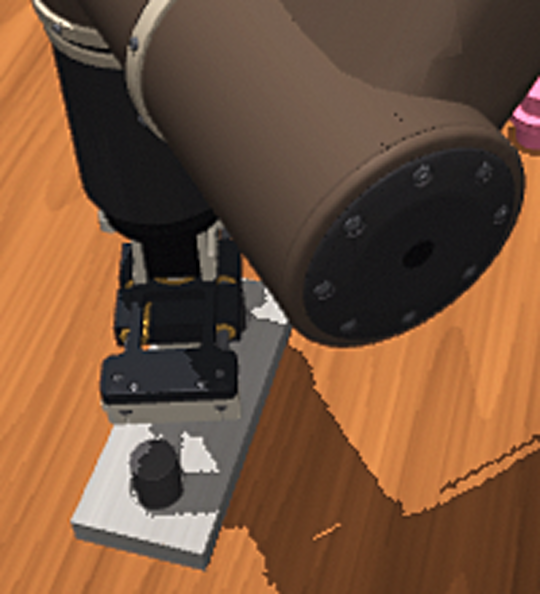

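The gripper hangs over the middle of the plate, hiding the nest. The near stub, at about (157,475), is undisturbed and there is no contact force, so I hand in.

```bash
python3 -c "
from plant import bot
print(bot.close_job())"
```

```text
the job is handed in; nothing more can be done
None
```

I pressed the record button fully down, pointed at the collared die and then at the empty nest for over 2 s each, and handed the job in still pointing at the nest; the judge's result wasn't shown.

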